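# Repack the microscope objectives in reverse order

## Task

Move the four microscope objectives from their coloured seats on the white storage tray into the empty pockets of the grey carrying rack, one to a pocket and in reverse order: the objective that stood next to the tray's orange end block goes into the pocket farthest from the rack's orange end block, the second from the orange goes second from the far end, and so on. Set each down gently, without dropping it or tipping it over, and leave all four standing upright and let go of in their pockets.

Things in the scene. Friction and masses are not known exactly. Their poses are not given: they have to be found in the camera images.
- storage_tray: White storage tray, fixed: a flat plate 56 x 212 mm, 8 mm thick, with an orange end block (56 x 20 x 20 mm high) at its +y end. Origin: centre of the plate's underside, on the bench; z up, y along the row towards the orange block. The four coloured seats lie on it in a row along y, 52 mm apart, at y = +78, +26, -26, -78 mm.
- carrying_rack: Grey metal rack, fixed, empty at the start, 56 x 212 mm: floor 6 mm and walls 14 mm above the bench, walls 4 mm thick; orange block (56 x 20 x 20 mm high) at its +y end. Origin: centre of its underside, on the bench; z up, y along the row towards the orange block. Four square pockets 48 mm wide, centred at x = 0, y = +78, +26, -26, -78 mm. It and the tray may swap sides.
- red_objective: Microscope objective with a red ring and a red cap on top: upright round metal barrel 30 mm in diameter up to 44 mm above its underside, then the cap, 22 mm in diameter, up to 58 mm. About 0.14 kg. Origin: centre of its underside; z along its axis, up. Stands loose on the red seat, within a few mm of its middle, at the start.
- red_seat: Flat red square seat, 46 x 46 x 5 mm, fixed on the storage tray, its top 13 mm above the bench; it stays behind and shows where the red objective stood in the row. Origin: centre of its underside, 8 mm above the bench. The order of the four colours along the tray changes from start to start.
- yellow_objective: Microscope objective with a yellow ring and a yellow cap on top: upright round metal barrel 30 mm in diameter up to 44 mm above its underside, then the cap, 22 mm in diameter, up to 58 mm. About 0.14 kg. Origin: centre of its underside; z along its axis, up. Stands loose on the yellow seat, within a few mm of its middle, at the start.
- yellow_seat: Flat yellow square seat, 46 x 46 x 5 mm, fixed on the storage tray, its top 13 mm above the bench; it stays behind and shows where the yellow objective stood in the row. Origin: centre of its underside, 8 mm above the bench. The order of the four colours along the tray changes from start to start.
- green_objective: Microscope objective with a green ring and a green cap on top: upright round metal barrel 30 mm in diameter up to 44 mm above its underside, then the cap, 22 mm in diameter, up to 58 mm. About 0.14 kg. Origin: centre of its underside; z along its axis, up. Stands loose on the green seat, within a few mm of its middle, at the start.
- green_seat: Flat green square seat, 46 x 46 x 5 mm, fixed on the storage tray, its top 13 mm above the bench; it stays behind and shows where the green objective stood in the row. Origin: centre of its underside, 8 mm above the bench. The order of the four colours along the tray changes from start to start.
- blue_objective: Microscope objective with a blue ring and a blue cap on top: upright round metal barrel 30 mm in diameter up to 44 mm above its underside, then the cap, 22 mm in diameter, up to 58 mm. About 0.14 kg. Origin: centre of its underside; z along its axis, up. Stands loose on the blue seat, within a few mm of its middle, at the start.
- blue_seat: Flat blue square seat, 46 x 46 x 5 mm, fixed on the storage tray, its top 13 mm above the bench; it stays behind and shows where the blue objective stood in the row. Origin: centre of its underside, 8 mm above the bench. The order of the four colours along the tray changes from start to start.
There are look-alikes about, which are no part of the job. What is shaped like the red_objective but turquoise is not meant.

How it is judged (in metres and radians):
At the end, for the whole second after the job is handed in: Each objective stands upright (0.1 rad) and at rest on the floor of a rack pocket, within 13 mm of its centre along x and y, released; an objective whose seat is at y in the tray frame is in the pocket at -y in the rack frame (((y of red_seat in the frame of storage_tray between -0.093 and -0.063 m and y of red_objective in the frame of carrying_rack between 0.065 and 0.091 m) or (y of red_seat in the frame of storage_tray between -0.041 and -0.011 m and y of red_objective in the frame of carrying_rack between 0.013 and 0.039 m) or (y of red_seat in the frame of storage_tray between 0.011 and 0.041 m and y of red_objective in the frame of carrying_rack between -0.039 and -0.013 m) or (y of red_seat in the frame of storage_tray between 0.063 and 0.093 m and y of red_objective in the frame of carrying_rack between -0.091 and -0.065 m)) and x of red_objective in the frame of carrying_rack between -0.013 and 0.013 m and z of red_objective in the frame of carrying_rack between 0.002 and 0.01 m and angle between each of red_objective, yellow_objective, green_objective, blue_objective's own z axis and vertical below 0.1 rad and linear speed of each of red_objective, yellow_objective, green_objective, blue_objective below 0.02 m/s and angular speed of each of red_objective, yellow_objective, green_objective, blue_objective below 0.2 rad/s and contact force between each of red_objective, yellow_objective, green_objective, blue_objective and the fingers below 0.05 N and ((y of yellow_seat in the frame of storage_tray between -0.093 and -0.063 m and y of yellow_objective in the frame of carrying_rack between 0.065 and 0.091 m) or (y of yellow_seat in the frame of storage_tray between -0.041 and -0.011 m and y of yellow_objective in the frame of carrying_rack between 0.013 and 0.039 m) or (y of yellow_seat in the frame of storage_tray between 0.011 and 0.041 m and y of yellow_objective in the frame of carrying_rack between -0.039 and -0.013 m) or (y of yellow_seat in the frame of storage_tray between 0.063 and 0.093 m and y of yellow_objective in the frame of carrying_rack between -0.091 and -0.065 m)) and x of yellow_objective in the frame of carrying_rack between -0.013 and 0.013 m and z of yellow_objective in the frame of carrying_rack between 0.002 and 0.01 m and ((y of green_seat in the frame of storage_tray between -0.093 and -0.063 m and y of green_objective in the frame of carrying_rack between 0.065 and 0.091 m) or (y of green_seat in the frame of storage_tray between -0.041 and -0.011 m and y of green_objective in the frame of carrying_rack between 0.013 and 0.039 m) or (y of green_seat in the frame of storage_tray between 0.011 and 0.041 m and y of green_objective in the frame of carrying_rack between -0.039 and -0.013 m) or (y of green_seat in the frame of storage_tray between 0.063 and 0.093 m and y of green_objective in the frame of carrying_rack between -0.091 and -0.065 m)) and x of green_objective in the frame of carrying_rack between -0.013 and 0.013 m and z of green_objective in the frame of carrying_rack between 0.002 and 0.01 m and ((y of blue_seat in the frame of storage_tray between -0.093 and -0.063 m and y of blue_objective in the frame of carrying_rack between 0.065 and 0.091 m) or (y of blue_seat in the frame of storage_tray between -0.041 and -0.011 m and y of blue_objective in the frame of carrying_rack between 0.013 and 0.039 m) or (y of blue_seat in the frame of storage_tray between 0.011 and 0.041 m and y of blue_objective in the frame of carrying_rack between -0.039 and -0.013 m) or (y of blue_seat in the frame of storage_tray between 0.063 and 0.093 m and y of blue_objective in the frame of carrying_rack between -0.091 and -0.065 m)) and x of blue_objective in the frame of carrying_rack between -0.013 and 0.013 m and z of blue_objective in the frame of carrying_rack between 0.002 and 0.01 m); the robot touches nothing.
It fails at once if an objective is tipped by more than about 45 degrees (angle between any of red_objective, yellow_objective, green_objective, blue_objective's own z axis and vertical above 0.8 rad).
It fails at once if an objective is dropped into its pocket (hits it at over 0.6 m/s, a fall of some 20 mm) ((z of red_objective in the frame of carrying_rack below 0.015 m and horizontal distance between red_objective and carrying_rack below 0.12 m and linear speed of red_objective above 0.6 m/s) or (z of yellow_objective in the frame of carrying_rack below 0.015 m and horizontal distance between yellow_objective and carrying_rack below 0.12 m and linear speed of yellow_objective above 0.6 m/s) or (z of green_objective in the frame of carrying_rack below 0.015 m and horizontal distance between green_objective and carrying_rack below 0.12 m and linear speed of green_objective above 0.6 m/s) or (z of blue_objective in the frame of carrying_rack below 0.015 m and horizontal distance between blue_objective and carrying_rack below 0.12 m and linear speed of blue_objective above 0.6 m/s)).
It fails at once if an objective is pressed hard on the rack (more than 100 N) (contact force between any of red_objective, yellow_objective, green_objective, blue_objective and carrying_rack above 100 N).
It also fails if it takes over 104 s, if anything falls off the work surface, if the arm or the gripper's body presses on something with over 40 N, if the wrist force passes 120 N, or if a joint passes its speed limit or range.

## Robot

A 6-joint arm with a two-finger parallel gripper is mounted at the origin on the work surface. World frame = base frame: x ahead of the robot, y to its left, z up, the work surface at z = 0. Lengths are in mm, angles in rad, forces in N, time in s.
With the tool pointing down it reaches from about 350 to 775 mm from the base axis. Payload 7.3 kg.
Tool frame: the origin (TCP) lies midway between the tips of the shut fingers; the grasp point (between the pads) lies 19 mm behind it; z points along the fingers, y is the line along which they close (so a half turn about z gives the same grasp; the last joint's range is limited). The gripper opens to 92 mm and grips with 3 to 60 N. Pads are 19 mm wide; open, the fingers measure 130 mm over their backs; the gripper's body (75 mm by 190 mm) begins 47 mm behind the grasp point.
Start: joints at [1.145, 0.342, 1.524, -0, 1.275, -0.146], TCP at [144.971, 504.609, 201.541] pointing down, gripper open.
Joint ranges: [-2.53, 2.53], [-0.77, 2.02], [0.04, 2.7], [-1, 4.14], [0.28, 2.66], [-3.11, 3.11]. Speed limits (rad/s): [2.57, 2.57, 3.14, 3.14, 3.14, 3.14].

## Interface

Orientations are given as [roll, pitch, yaw] about the fixed x, y, z axes, in that order (R = Rz(yaw) Ry(pitch) Rx(roll)).
In Python, from plant import bot gives the robot as it stands.
- The arm moves only by the tool jog_arm, never from a script. Its arguments are lists of equal length, an entry for each row: "dp": the shift along the tool's x, y, z in m, a list of three; "twist": the turn about the tool's z in degrees. A call has 1 to 10 rows; each row shifts and turns the commanded pose from where the row before left it, along the tool's axes as they then stand; what a row does not reach is not made up. A row lasts 1/8 s, in which the tool goes at most 62.5 mm and 10.7 degrees, less where a joint would pass 70% of its speed; a pose out of reach is approached as far as the arm can. A call is refused whole if a number of a shift passes 0.0625 or a number of a turn 10.7, either way. A call with a gripper value outside its range is refused whole. "jaw" is the finger opening in m, from 0 to 0.0918, set as the call begins (left out, the last holds). The fingers move at their own pace and stop on an object; the grip force is fixed at half the most. Time passes only in rows, so rows that do not move let the fingers close. It gives the time, the measured TCP pose, the force, the opening and the grip force at its end, in the units of the state.
- bot.get_obs(): the state, without advancing time (a new reading comes with each control period).
- bot.capture(name): name is "scene" or "top"; returns the picture (420x560x3 uint8, blue, green, red); there is no depth.
- bot.camera_params(name): a dict with "fx", "fy", "cx", "cy" (pixels), "k1" (the pictures are not rectified: a ray, as slopes to the right and down, at radius r is drawn at 1 + k1 r^2 times it, then the intrinsics apply), "R" (3x3) and "t" (3): a world point X has camera coordinates R X + t. Camera axes: x right, y down, z forward; pixel columns grow to the right and rows downward; lengths in mm; the calibration is good to about 2 mm. A picture is of the moment at which its call begins. camera_params takes no time and is no camera call.
- bot.close_job(): hands the job in; it is judged then, once.
Trained networks look in the newest picture that a camera, given by its name, has taken for a name from the list of things; names that differ only in an ending like _2 or _b are one class to them, and where a whole thing is asked for, a point or a joint stands for the part that bears it (a point fixed in the world has none). Each returns a list of dicts, best first, with "confidence" (0 to 1); they miss things now and then, are a little off and sometimes report something else, mostly with a low value. They report only what shows in the picture. A call takes as long as a camera call. They do not tell look-alikes from the thing itself.
- bot.find_in(camera, label): "bbox" ([centre column, centre row, width, height] in pixels, round what is visible of it).
- bot.masks_of(camera, label): "pixels" (420x560 bool, what is visible of it) and "bbox" ([centre column, centre row, width, height] in pixels, round what is visible of it).
The state is a dict: "time": time; "joint_positions": joint angles; "dq": joint speeds; "tau": joint torques, N m; "tool_pos": TCP position; "tcp_rot": TCP orientation; "contact_force": force on the tool from outside, world axes, zero at the start; "moment": the same for the moment, N m; "grip_width": finger opening in mm; "finger_force": force on a finger pad.
Only numpy, scipy, OpenCV 4.12 (cv2) and the standard library are available. Lean on these libraries where they do the work, as an engineer would, in place of code of your own. Each camera call takes 0.05 s, during which the arm holds its last target. There are 200 camera calls.

## Working session

There is one attempt and no reset: what is moved stays moved. The work goes in short steps, Python scripts to look and compute and a tool call to move; the robot and the scene stay as the last step left them, time stands still between calls to the robot, and variables do not carry over. Pictures are saved under pics/ and viewed, at most 14 in all, crops included, and the job is handed in when it is done.

Besides the shell and the picture viewer there is one more tool, called as name(argument=value, ...), one argument or row to a line, values as JSON. jog_arm: Moves the arm, as the interface text tells. Its arguments: {"type":"object","properties":{"dp":{"type":"array"},"twist":{"type":"array"},"jaw":{"type":"number"}},"required":["dp","twist"]}

```bash
mkdir -p pics; python3 - <<'E'
from plant import bot
import cv2
for n in("scene","top"):
    cv2.imwrite(f"pics/{n}0.png",bot.capture(n)); p=bot.camera_params(n); print(n,p)
o=bot.get_obs();print(o["time"],o["tool_pos"],o["tcp_rot"],o["grip_width"])
E
```

```text
scene {'fx': 491.1690459723694, 'fy': 491.1690459723694, 'cx': 280.2142308375806, 'cy': 216.83010975555698, 'k1': -0.16039310942210236, 'R': array([[-0.86939192,  0.49345293,  0.02572718],
       [ 0.23813684,  0.46404569, -0.85320129],
       [-0.43295326, -0.73563972, -0.5209469 ]]), 't': array([ 442.27169591,  -77.22195834, 1203.2246851 ])}
top {'fx': 427.87340190448816, 'fy': 427.87340190448816, 'cx': 287.43168017730164, 'cy': 211.2213991950487, 'k1': -0.01905502295436888, 'R': array([[-0.02200729, -0.99897841,  0.03946918],
       [-0.99898582,  0.02042201, -0.04012824],
       [ 0.03928121, -0.04031226, -0.9984147 ]]), 't': array([-12.18416242, 496.58983125, 798.05417243])}
0.1 [144.7999022  504.22904623 200.93602083] [-3.14026292e+00 -1.89351249e-04  2.86181264e+00] 91.90245285156925
```

View pics/top0.png

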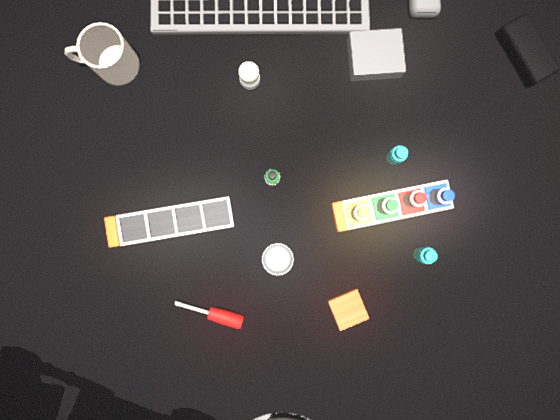

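View pics/scene0.png

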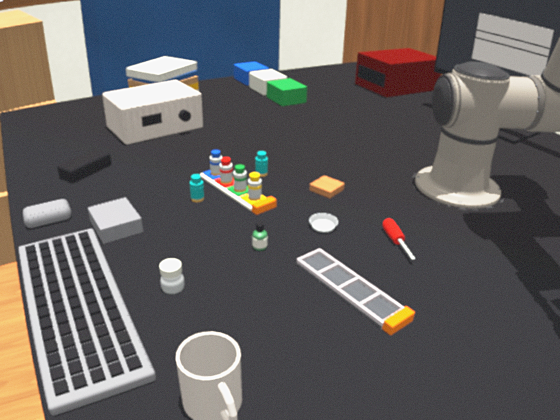

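The top view shows the rack at left, with its orange end at (112,231) and pockets at about columns 132, 161, 189 and 217. The tray is at right, with its orange end at (339,216), followed by yellow, green, red and blue. The turquoise look-alikes are at (399,155) and (428,256).

```bash
cat > h.py <<'E'
import numpy as np, cv2
from plant import bot
def w(n,uv,z):
    p=bot.camera_params(n); d=np.array([(uv[0]-p["cx"])/p["fx"],(uv[1]-p["cy"])/p["fy"]]); s=d.copy()
    for _ in range(20): s=d/(1+p["k1"]*(s@s))
    r=p["R"].T@np.array([*s,1]); c=-p["R"].T@p["t"]
    return (c+r*(z-c[2])/r[2])[:2]
def px(n,X):
    p=bot.camera_params(n); c=p["R"]@np.array(X)+p["t"]; s=c[:2]/c[2]; s=s*(1+p["k1"]*(s@s))
    return s*p["fx"]+[p["cx"],p["cy"]]
E
python3 - <<'E'
from h import *
im=bot.capture("top")
for l in ["carrying_rack","storage_tray"]:
    m=bot.masks_of("top",l)
    if not m: print(l,"none");continue
    k=m[0]["pixels"].astype(np.uint8)
    if l=="storage_tray":pass
    print(l,m[0]["confidence"],cv2.minAreaRect(cv2.findNonZero(k)),k.sum())
for l in ["red","yellow","green","blue"]:
    for t in ("_objective","_seat"):
        for m in bot.masks_of("top",l+t)[:2]:
            ys,xs=np.nonzero(m["pixels"]); print(l+t,round(m["confidence"],2),m["bbox"],xs.mean(),ys.mean())
c=cv2.resize(im[160:260,90:250],(800,500),interpolation=cv2.INTER_CUBIC);cv2.imwrite("pics/rack.png",c)
c=cv2.resize(im[140:275,320:480],(800,675),interpolation=cv2.INTER_CUBIC)[:600];cv2.imwrite("pics/tray.png",c)
E
```

```text
carrying_rack 0.7 ((168.44052124023438, 221.8550567626953), (30.71916961669922, 127.53213500976562), 80.21759033203125) 3824
storage_tray 0.92 ((390.7884521484375, 205.94232177734375), (29.221302032470703, 118.06192016601562), 78.69007110595703) 864
red_objective 0.69 [426.0, 253.7, 26.4, 19.0] 425.32911392405066 255.0727848101266
red_objective 0.59 [396.1, 154.9, 20.1, 17.4] 397.0130293159609 154.74918566775244
red_seat 0.73 [408.8, 202.6, 21.2, 29.7] 409.2181818181818 205.24545454545455
red_seat 0.35 [356.9, 213.1, 30.2, 28.5] 356.6769759450172 212.99656357388315
yellow_objective 0.83 [358.9, 211.6, 16.9, 17.1] 360.5054151624549 212.66787003610108
yellow_seat 0.7 [357.4, 212.8, 31.7, 28.5] 356.74825174825173 211.8181818181818
green_objective 0.77 [388.2, 206.1, 21.9, 15.6] 387.5257731958763 205.98969072164948
green_seat 0.5 [385.7, 209.9, 27.2, 28.8] 382.29957805907173 210.43459915611814
blue_objective 0.82 [441.6, 197.4, 24.9, 17.2] 441.88921282798833 196.45481049562682
blue_objective 0.36 [410.5, 202.2, 25.6, 32.5] 409.06716417910445 203.8097014925373
blue_seat 0.63 [435.1, 199.0, 25.1, 30.2] 435.1268292682927 195.0390243902439
```

View pics/rack.png

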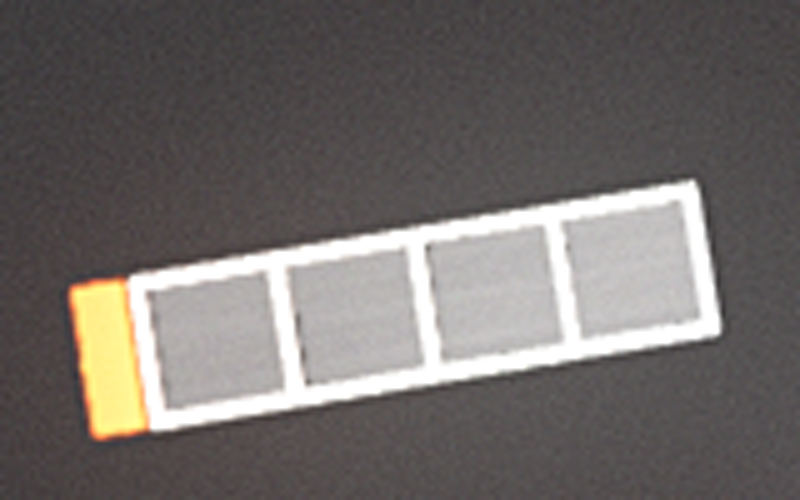

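View pics/tray.png

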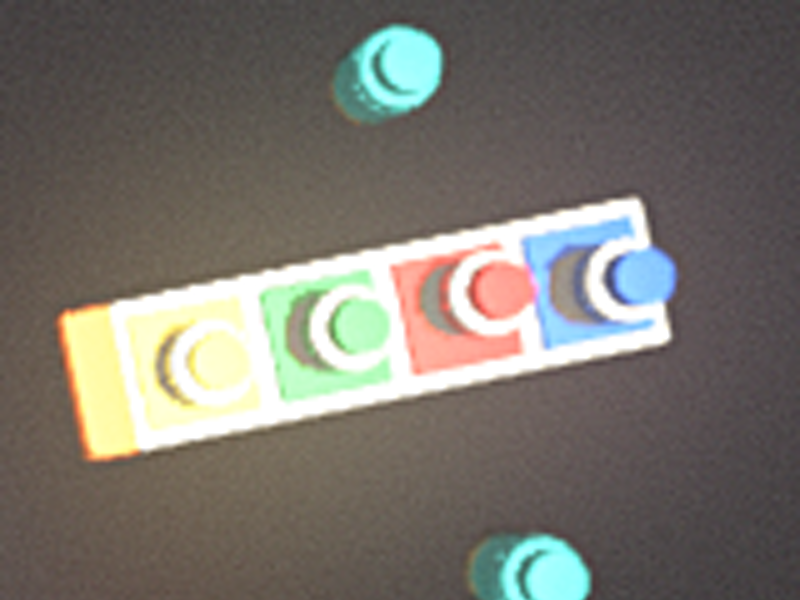

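Rack wall corners in the crop are (130,275), (697,180), (721,335) and (152,432). Tray plate corners are (112,303), (640,197), (671,338) and (140,452). Cap centres are yellow (220,355), green (358,325), red (502,288) and blue (642,275).

```bash
python3 - <<'E'
from h import *
def f(uv,o,z): return w("top",((uv[0]+.5)/5-.5+o[0],(uv[1]+.5)/5-.5+o[1]),z)
def fit(C,o,z):
    P=np.array([f(c,o,z) for c in C]); # near-orange top, far top, far bottom, near bottom
    y=(P[0]+P[3]-P[1]-P[2]); print("len,wid",np.linalg.norm(y)/2,np.linalg.norm(P[0]+P[1]-P[2]-P[3])/2)
    return P.mean(0),y/np.linalg.norm(y)
c,y=fit([(130,275),(697,180),(721,335),(152,432)],(90,160),14); print("rack",c,np.arctan2(y[1],y[0])-np.pi/2)
for k in(78,26,-26,-78): print(k,c+k*y)
c,y=fit([(112,303),(640,197),(671,338),(140,452)],(320,140),8); print("tray",c,np.arctan2(y[1],y[0])-np.pi/2)
for n,uv,k in zip("ygrb",[(220,355),(358,325),(502,288),(642,275)],(78,26,-26,-78)): print(n,f(uv,(320,140),71),"seat",c+k*y)
for uv in [(407,62),(555,572)]: print("turq",f(uv,(320,140),58))
print(bot.get_obs()["time"])
E
```

```text
len,wid 212.7901039351493 58.80025674144131
rack [482.8173737  187.56844608] 0.1477354434654854
78 [471.33588109 264.71878845]
26 [478.9902095  213.28522687]
-26 [486.6445379  161.85166529]
-78 [494.29886631 110.41810371]
len,wid 210.7544523895509 56.72787902373136
tray [ 505.81349832 -235.58749773] 0.1822678063087011
y [ 492.17955824 -154.44958904] seat [ 491.67519663 -158.87955535]
g [ 501.78266504 -203.96748148] seat [ 501.10073109 -210.0181836 ]
r [ 513.90629323 -256.14214877] seat [ 510.52626555 -261.15681186]
b [ 517.59483808 -307.02504658] seat [ 519.95180001 -312.29544012]
turq [ 597.34685313 -228.75573983]
turq [ 412.11794438 -276.65271467]
0.65
```

```bash
python3 - <<'E'
from h import *
im=bot.capture("scene")
# projected estimates drawn for check
c=cv2.resize(im[140:220,180:290],(770,560),interpolation=cv2.INTER_CUBIC)
d=cv2.resize(im[240:335,290:420],(780,570),interpolation=cv2.INTER_CUBIC)
def dr(I,X,o,s,col):
    u=(px("scene",X)-o+.5)*s-.5; cv2.drawMarker(I,tuple(int(round(a)) for a in u),col,0,10,1)
for X in [(492.2,-154.4),(501.8,-204),(513.9,-256.1),(517.6,-307)]: dr(c,(*X,71),(180,140),7,(0,0,0)); 
C=np.array([505.8,-235.6]);a=.1823
R=lambda a:np.array([[np.cos(a),-np.sin(a)],[np.sin(a),np.cos(a)]])
for x in(-28,28):
    for y in(-106,106): dr(c,(*(C+R(a)@[x,y]),8),(180,140),7,(255,0,255))
C=np.array([482.8,187.6]);a=.1477
for x in(-28,28):
    for y in(-106,106): dr(d,(*(C+R(a)@[x,y]),14),(290,240),6,(255,0,255))
cv2.imwrite("pics/c.png",c);cv2.imwrite("pics/d.png",d)
E
```

```text
(no output)
```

View pics/c.png

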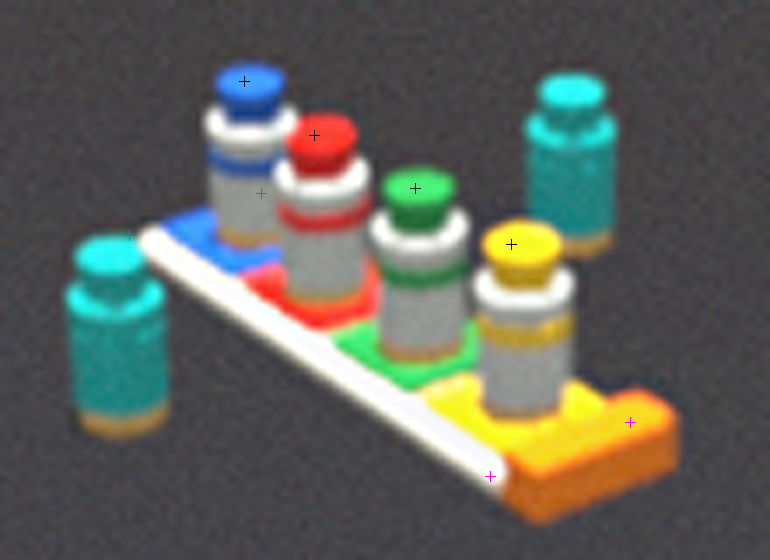

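View pics/d.png

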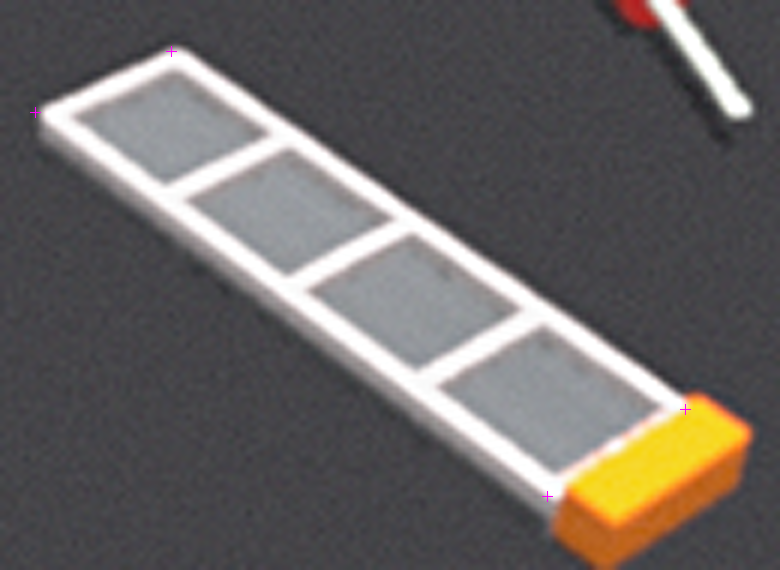

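The rack fit overlays its picture to within about 2 mm, and the cap markers sit within 2-4 mm of the cap tops. That is good enough to set out. First I turn the gripper so it closes across the row.

jog_arm(
  dp=[
    [0,0,0],
    [0,0,0],
    [0,0,0],
    [0,0,0],
    [0,0,0],
    [0,0,0],
  ],
  twist=[10.6,10.6,10.6,10.6,10.6,10.6],
  jaw=0.062,
)

```text
time: 1.45
tool_pos: [145.0, 504.6, 201.5]
tcp_rot: [3.142, -0.0, 1.746]
contact_force: [-0.1, -0.4, 1.1]
grip_width: 62.0
finger_force: 0.0
```

```bash
cat > go.py <<'E'
# tool-frame shift from measured pose to targets (mm)
import sys; from h import *
from scipy.spatial.transform import Rotation as Ro
o=bot.get_obs(); p=np.array(o["tool_pos"]); R=Ro.from_euler("xyz",o["tcp_rot"]).as_matrix()
T=dict(y=(492.5,-154),g=(501.8,-204),r=(513.5,-256),b=(518,-307),p1=(494.5,110.5),p2=(486.6,162),p3=(479,213.5),p4=(471.5,265))
print(o["time"],p.round(1),np.round(o["tcp_rot"],3),o["grip_width"])
for k in sys.argv[1:]:
    q=np.array([*T[k],120.]); print(k,(R.T@(q-p)).round(1)); p=q
E
python3 go.py y p1 g p2 r p3 b p4
```

```text
1.45 [145.  504.6 201.5] [ 3.142 -0.     1.746] 62.01239425530981
y [-709.   227.7   81.5]
p1 [260.1  48.    0. ]
g [-311.   -47.5   -0. ]
p2 [363.1  48.7   0. ]
r [-416.3  -46.2   -0. ]
p3 [468.3  47.7   0. ]
b [-519.3  -52.1   -0. ]
p4 [571.4  53.7   0. ]
```

jog_arm(
  dp=[
    [-0.04,0.04,0],
    [-0.045,0.04,0],
    [-0.045,0.04,0],
    [-0.045,0.04,0],
    [-0.045,0.04,0],
    [-0.055,0.025,0],
    [-0.06,0,0],
    [-0.06,0,0],
    [-0.06,0,0],
    [-0.06,0,0],
  ],
  twist=[0,0,0,0,0,0,0,0,0,0],
)

```text
time: 2.7
tool_pos: [459.2, 36.6, 201.8]
tcp_rot: [3.141, 0.0, 1.752]
contact_force: [0.8, 0.5, -0.5]
grip_width: 62.1
finger_force: 0.0
```

jog_arm(
  dp=[
    [-0.06,0,0.01],
    [-0.06,0,0.015],
    [-0.045,0.002,0.025],
    [-0.029,0,0.03],
    [0,0,0],
  ],
  twist=[0,0,0,0,0],
)

```text
time: 3.32
tool_pos: [494.6, -153.1, 119.3]
tcp_rot: [-3.138, -0.003, 1.749]
contact_force: [0.1, 0.8, 0.6]
grip_width: 61.8
finger_force: 0.0
```

```bash
python3 go.py y; python3 - <<'E'
from h import *
im=bot.capture("scene"); c=cv2.resize(im[120:230,170:310],(770,605)); cv2.imwrite("pics/e.png",c[:600])
E
```

```text
3.325 [ 494.6 -153.1  119.3] [-3.138e+00 -3.000e-03  1.749e+00] 61.84606998865673
y [-0.5 -2.3 -0.6]
```

View pics/e.png

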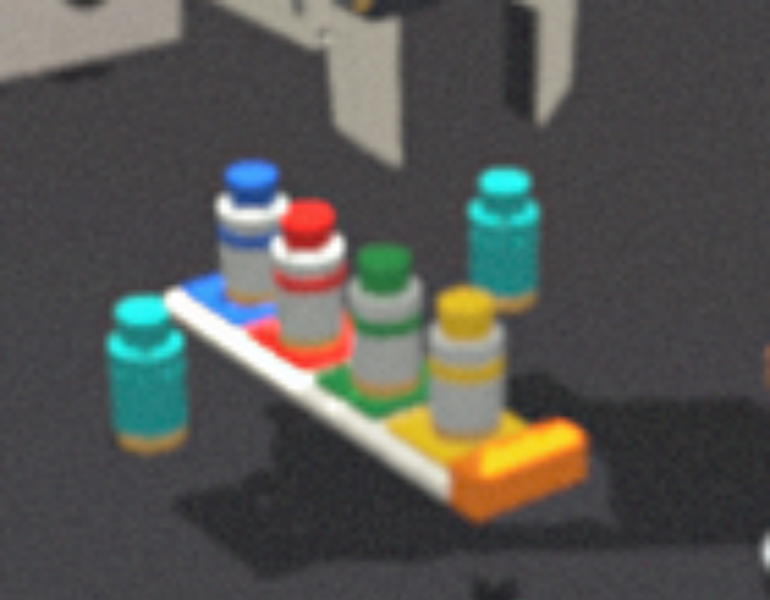

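The fingertips, at about (385,150) and (550,115), straddle the yellow objective symmetrically at column 466. Next I descend, grip, and lift.

jog_arm(
  dp=[
    [0,-0.002,0.02],
    [0,0,0.03],
    [0,0,0.027],
    [0,0,0.014],
    [0,0,0],
  ],
  twist=[0,0,0,0,0],
)

```text
time: 4.0
tool_pos: [494.0, -151.6, 30.7]
tcp_rot: [-3.141, -0.0, 1.753]
contact_force: [-0.5, -0.1, -0.2]
grip_width: 62.0
finger_force: 0.0
```

jog_arm(
  dp=[
    [0,0,0],
    [0,0,0],
    [0,0,0],
    [0,0,0],
    [0,0,0],
  ],
  twist=[0,0,0,0,0],
  jaw=0.02,
)

```text
time: 4.62
tool_pos: [493.7, -152.5, 30.9]
tcp_rot: [-3.141, 0.0, 1.752]
contact_force: [-2.4, -0.2, 5.0]
grip_width: 25.9
finger_force: 31.4
```

Grip width is 25.9 mm where 30 is expected, so I look before lifting.

```bash
python3 - <<'E'
from h import *
o=bot.get_obs(); print(o["grip_width"],o["finger_force"],px("scene",(493.7,-152.5,31)),px("scene",(493.7,-152.5,50)))
im=bot.capture("scene"); c=cv2.resize(im[130:230,190:330],(784,560),interpolation=cv2.INTER_CUBIC); cv2.imwrite("pics/f.png",c)
E
```

```text
25.870414046127 31.36630023509497 [252.45811493 191.12226651] [252.43408195 183.50028846]
```

View pics/f.png

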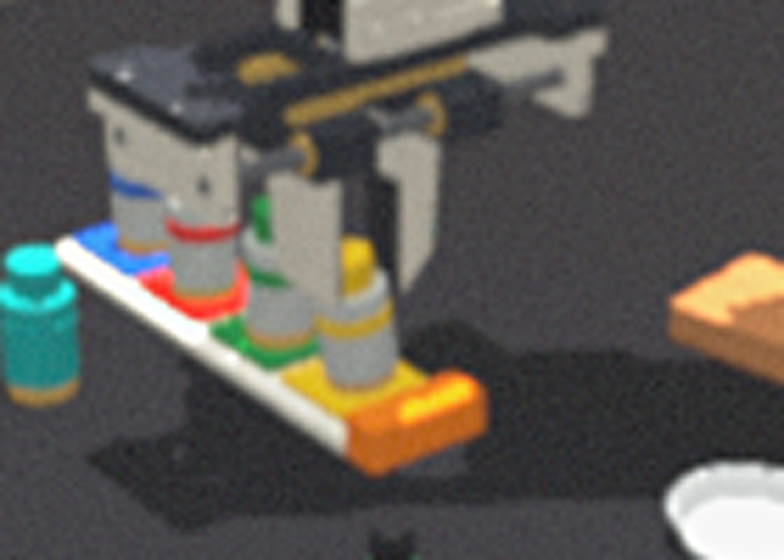

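```bash
python3 - <<'E'
from h import *
def corners(T,psi,g,o,s):
    tx=np.array([np.cos(psi),np.sin(psi)]);ty=np.array([np.sin(psi),-np.cos(psi)])
    for n,y in(("L in",g/2),("L out",g/2+19),("R in",-g/2),("R out",-g/2-19)):
        for a in(9.5,-9.5):
            P=np.array(T[:2])+a*tx+y*ty; print(n,a,((px("scene",(*P,T[2]))-o)*s).round(0))
print("e");corners((494.6,-153.1,119.3),1.749,61.8,(170,120),5.5)
print("f");corners((493.7,-152.5,30.9),1.752,25.9,(190,130),5.6)
for n,uv in [("y",(523,242)),("g",(419,186)),("r",(322,135)),("b",(251,80))]: print(n,w("scene",(180+uv[0]/7,140+uv[1]/7),71))
print(w("scene",(253.7,174.1),71))
o=bot.get_obs();print(o["contact_force"],o["moment"])
E
```

```text
e
L in 9.5 [400. 218.]
L in -9.5 [371. 202.]
L out 9.5 [359. 231.]
L out -9.5 [330. 214.]
R in 9.5 [528. 178.]
R in -9.5 [498. 163.]
R out 9.5 [566. 167.]
R out -9.5 [536. 151.]
f
L in 9.5 [338. 361.]
L in -9.5 [309. 343.]
L out 9.5 [299. 376.]
L out -9.5 [270. 357.]
R in 9.5 [390. 342.]
R in -9.5 [361. 324.]
R out 9.5 [428. 328.]
R out -9.5 [399. 311.]
y [ 488.46616357 -151.75416259]
g [ 499.96651015 -202.58616372]
r [ 511.7568782  -252.21512792]
b [ 515.07312791 -304.13050008]
[ 489.39445597 -154.79716716]
[-2.19155501 -0.95974944  5.70102404] [-0.22285727  0.49483141  0.00341162]
```

In both pictures the fingertips show about 9 px (some 27 mm) above where the TCP reading puts them. The fingers seem to hold only the shoulder. I open, lower to a TCP z of about 19 (clear of the seat either way), and look again.

jog_arm(
  dp=[
    [0,0,0],
    [0,0,0],
    [0,0,0],
    [0,0,0],
    [0,0,0.006],
    [0,0,0.006],
    [0,0,0],
  ],
  twist=[0,0,0,0,0,0,0],
  jaw=0.062,
)

```text
time: 5.55
tool_pos: [493.4, -152.1, 17.8]
tcp_rot: [-3.14, -0.001, 1.752]
contact_force: [0.2, 0.1, 0.2]
grip_width: 61.7
finger_force: 0.0
```

```bash
python3 - <<'E'
from h import *
im=bot.capture("scene"); a=im[150:220,215:285]; t=bot.capture("top"); b=t[140:260,330:450]
c=np.hstack([cv2.resize(a,(400,400),interpolation=cv2.INTER_CUBIC),cv2.resize(b,(400,400),interpolation=cv2.INTER_CUBIC)]); cv2.imwrite("pics/g.png",c)
o=bot.get_obs();print(o["contact_force"],o["tool_pos"])
E
```

```text
[-0.72164221  0.82405837  0.71455206] [ 493.82402834 -152.25371788   18.30910399]
```

View pics/g.png

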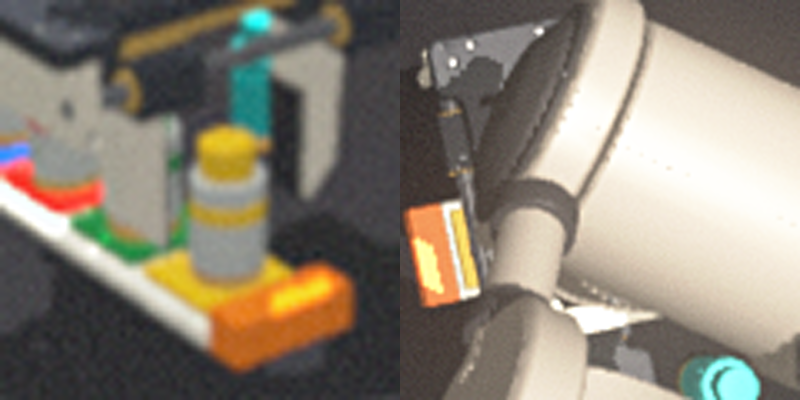

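```bash
python3 - <<'E'
from h import *
T=np.array([493.6,-152.2]);psi=1.752
tx=np.array([np.cos(psi),np.sin(psi)]);ty=np.array([np.sin(psi),-np.cos(psi)])
for z in (84,110):
  for a,b in((37.5,95),(-37.5,95)):
    print(z,a,b,"top",((px("top",(*(T+a*tx+b*ty),z))-(330,140))*400/120+(400,0)).round(),"scene",px("scene",(*(T+a*tx+b*ty),z)).round(1))
p=np.array([9.5,31]) 
for b in(31,50,-31,-50):
  for a in (9.5,-9.5): print(a,b,((px("scene",(*(T+a*tx+b*ty),18))-(215,150))*400/70).round())
E
```

```text
84 37.5 95 top [405.  67.] scene [226.  188.7]
84 -37.5 95 top [545.  39.] scene [205.8 175.4]
110 37.5 95 top [413.  59.] scene [225.6 177.1]
110 -37.5 95 top [557.  30.] scene [205.2 164.2]
9.5 31 [165. 298.]
-9.5 31 [136. 279.]
9.5 50 [124. 313.]
-9.5 50 [ 95. 294.]
9.5 -31 [292. 251.]
-9.5 -31 [262. 232.]
9.5 -50 [330. 237.]
-9.5 -50 [300. 219.]
```

The top view fits the gripper's x-y position, so the fingertips must really sit some 28 mm above the reported TCP. I go lower, close, and expect 30 mm.

jog_arm(
  dp=[
    [0,0,0.005],
    [0,0,0.005],
    [0,0,0],
    [0,0,0],
  ],
  twist=[0,0,0,0],
)

```text
time: 6.15
tool_pos: [493.9, -152.3, 8.5]
tcp_rot: [3.142, -0.0, 1.752]
contact_force: [-0.3, 0.4, 0.4]
grip_width: 61.9
finger_force: 0.0
```

jog_arm(
  dp=[
    [0,0,0],
    [0,0,0],
    [0,0,0],
    [0,0,0],
    [0,0,0],
  ],
  twist=[0,0,0,0,0],
  jaw=0.02,
)

```text
time: 6.78
tool_pos: [493.8, -152.3, 8.5]
tcp_rot: [-3.141, -0.0, 1.752]
contact_force: [-1.5, 0.3, 1.3]
grip_width: 29.5
finger_force: 30.0
```

jog_arm(
  dp=[
    [0,0,-0.01],
    [0,0,-0.03],
    [0,0,-0.04],
    [0.02,0,-0.03],
    [0.045,0.008,0],
    [0.05,0.01,0],
    [0.05,0.01,0],
    [0.045,0.01,0],
    [0.03,0.008,0],
    [0.018,0.002,0],
  ],
  twist=[0,0,0,0,0,0,0,0,0,0],
)

```text
time: 8.02
tool_pos: [494.8, 111.6, 119.0]
tcp_rot: [3.141, -0.0, 1.753]
contact_force: [0.6, 0.3, -2.1]
grip_width: 29.1
finger_force: 30.0
```

jog_arm(
  dp=[
    [0,0,0],
    [0,0,0],
  ],
  twist=[2,0],
)

```text
time: 8.28
tool_pos: [494.7, 109.2, 118.6]
tcp_rot: [-3.142, 0.0, 1.716]
contact_force: [0.1, 0.5, -0.5]
grip_width: 29.6
finger_force: 30.0
```

```bash
python3 go.py p1; python3 - <<'E'
from h import *
im=bot.capture("scene"); o=bot.get_obs(); p=o["tool_pos"]
a=im[180:320,250:420]; a=cv2.resize(a,(680,560),interpolation=cv2.INTER_CUBIC)
for z,c in((p[2]+4.5,(255,0,255)),(p[2]+62.5,(0,0,0))):
    u=(px("scene",(p[0],p[1],z))-(250,180))*4; cv2.drawMarker(a,(int(u[0]),int(u[1])),c,0,10,1)
cv2.imwrite("pics/h.png",a)
E
```

```text
8.275 [494.7 109.2 118.6] [-3.142  0.     1.716] 29.58684896581143
p1 [ 1.3  0.  -1.4]
```

View pics/h.png

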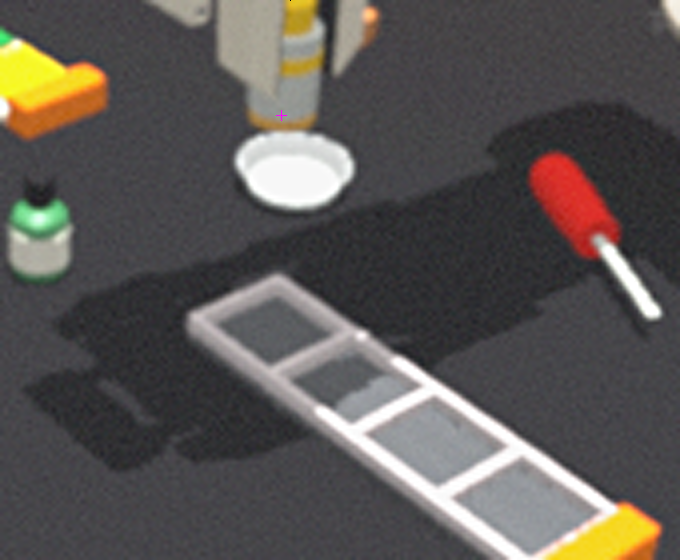

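The yellow objective hangs upright, with its underside centre at (283,122) against a predicted (281,115). That is within about 2 mm sideways. Now I lower it into the far pocket.

jog_arm(
  dp=[
    [0.001,0,0.03],
    [0,0,0.04],
    [0,0,0.025],
    [0,0,0.01],
    [0,0,0.005],
    [0,0,0.003],
    [0,0,0.002],
    [0,0,0.001],
    [0,0,0],
  ],
  twist=[0,0,0,0,0,0,0,0,0],
)

```text
time: 9.45
tool_pos: [494.6, 111.2, 2.7]
tcp_rot: [3.141, -0.0, 1.717]
contact_force: [-0.3, 0.9, -1.2]
grip_width: 29.6
finger_force: 30.0
```

jog_arm(
  dp=[
    [0,0,0.001],
    [0,0,0],
    [0,0,0],
  ],
  twist=[0,0,0],
)

```text
time: 9.82
tool_pos: [494.6, 111.1, 1.5]
tcp_rot: [3.142, -0.0, 1.717]
contact_force: [-0.0, 0.8, -0.8]
grip_width: 29.3
finger_force: 30.0
```

jog_arm(
  dp=[
    [0,0,0],
    [0,0,0],
    [0,0,0],
    [0,0,-0.01],
    [0,0,-0.03],
    [0,0,-0.04],
    [0,0,-0.04],
    [0,0,0],
  ],
  twist=[0,0,0,0,0,0,0,0],
  jaw=0.062,
)

```text
time: 10.82
tool_pos: [496.7, 111.3, 125.2]
tcp_rot: [3.134, 0.0, 1.717]
contact_force: [0.6, -0.2, -0.2]
grip_width: 62.1
finger_force: 0.0
```

```bash
python3 go.py g p2 r p3 b p4; python3 - <<'E'
from h import *
im=bot.capture("scene")
a=cv2.resize(im[200:340,270:430],(640,560),interpolation=cv2.INTER_CUBIC)
for q in [(494.5,110.5,6),(494.5,110.5,64)]:
    u=(px("scene",q)-(270,200))*4; cv2.drawMarker(a,(int(u[0]),int(u[1])),(255,0,255),0,10,1)
cv2.imwrite("pics/i.png",a)
E
```

```text
10.825 [496.7 111.3 125.2] [3.134 0.    1.717] 62.116631640378785
g [-312.7  -40.9    5.1]
p2 [3.643e+02 3.830e+01 1.000e-01]
r [-4.175e+02 -3.430e+01 -1.000e-01]
p3 [469.5  34.2   0. ]
b [-520.6  -37.2   -0. ]
p4 [572.7  37.3   0. ]
```

View pics/i.png

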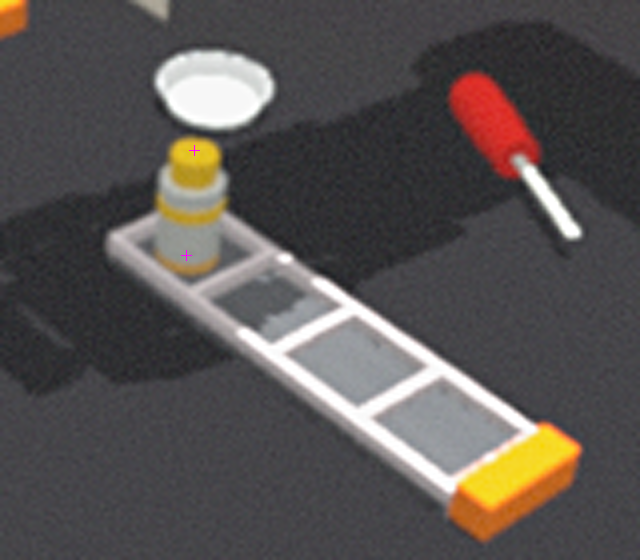

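The yellow objective stands upright in the far pocket, base at about (188,262). Next is green.

jog_arm(
  dp=[
    [-0.04,-0.007,0],
    [-0.055,-0.007,0],
    [-0.06,-0.007,0],
    [-0.06,-0.007,0],
    [-0.05,-0.007,0],
    [-0.033,-0.006,0.005],
    [-0.015,0,0.0],
    [0,0,0],
  ],
  twist=[0,0,0,0,0,0,0,-2],
)

```text
time: 11.88
tool_pos: [499.3, -204.5, 115.8]
tcp_rot: [-3.141, -0.001, 1.752]
contact_force: [-0.3, -1.1, 0.5]
grip_width: 62.1
finger_force: 0.0
```

```bash
python3 go.py g
```

```text
11.875 [ 499.3 -204.5  115.8] [-3.141e+00 -1.000e-03  1.752e+00] 62.08808534838927
g [ 0.   2.5 -4.2]
```

jog_arm(
  dp=[
    [0,0.001,0.02],
    [0,0,0.03],
    [0,0,0.03],
    [0,0,0.02],
    [0,0,0.006],
    [0,0,0],
    [0,0,0],
  ],
  twist=[0,0,0,0,0,0,0],
)

```text
time: 12.75
tool_pos: [501.2, -204.3, 11.5]
tcp_rot: [3.14, 0.001, 1.753]
contact_force: [0.2, 0.4, -0.0]
grip_width: 61.9
finger_force: 0.0
```

jog_arm(
  dp=[
    [0,0,0],
    [0,0,0],
    [0,0,0],
    [0,0,0],
    [0,0,0],
  ],
  twist=[0,0,0,0,0],
  jaw=0.02,
)

```text
time: 13.38
tool_pos: [500.5, -204.4, 10.6]
tcp_rot: [-3.142, -0.0, 1.752]
contact_force: [0.3, 0.4, 1.8]
grip_width: 29.3
finger_force: 30.0
```

jog_arm(
  dp=[
    [0,0,-0.01],
    [0,0,-0.03],
    [0,0,-0.04],
    [0.02,0.002,-0.03],
    [0.045,0.008,0],
    [0.055,0.008,0],
    [0.055,0.008,0],
    [0.055,0.008,0],
    [0.055,0.008,0],
    [0.045,0.007,0],
  ],
  twist=[0,0,0,0,0,0,0,0,0,0],
)

```text
time: 14.62
tool_pos: [489.0, 131.2, 121.2]
tcp_rot: [3.141, -0.0, 1.753]
contact_force: [0.8, -0.2, -2.1]
grip_width: 29.3
finger_force: 30.0
```

jog_arm(
  dp=[
    [0.025,0.003,0],
    [0.008,0,0],
    [0,0,0],
    [0,0,0],
  ],
  twist=[0,0,2,0],
)

```text
time: 15.12
tool_pos: [486.5, 161.0, 120.6]
tcp_rot: [3.142, 0.0, 1.715]
contact_force: [-0.3, -1.0, -1.5]
grip_width: 29.0
finger_force: 30.0
```

```bash
python3 go.py p2
```

```text
15.125 [486.5 161.  120.6] [3.142 0.    1.715] 28.990357472334434
p2 [0.9 0.2 0.6]
```

jog_arm(
  dp=[
    [0.001,0,0.03],
    [0,0,0.04],
    [0,0,0.025],
    [0,0,0.01],
    [0,0,0.005],
    [0,0,0.003],
    [0,0,0.002],
    [0,0,0.001],
    [0,0,0],
    [0,0,0],
  ],
  twist=[0,0,0,0,0,0,0,0,0,0],
)

```text
time: 16.38
tool_pos: [486.3, 163.1, 4.7]
tcp_rot: [3.141, -0.0, 1.717]
contact_force: [0.5, 1.1, -1.6]
grip_width: 29.3
finger_force: 30.0
```

jog_arm(
  dp=[
    [0,0,0.001],
    [0,0,0],
  ],
  twist=[0,0],
)

```text
time: 16.62
tool_pos: [486.3, 163.1, 3.6]
tcp_rot: [3.141, -0.0, 1.717]
contact_force: [-0.3, -0.2, -0.5]
grip_width: 28.9
finger_force: 30.0
```

jog_arm(
  dp=[
    [0,0,0],
    [0,0,0],
    [0,0,0],
    [0,0,-0.01],
    [0,0,-0.03],
    [0,0,-0.04],
    [0,0,-0.04],
    [0,0,0],
  ],
  twist=[0,0,0,0,0,0,0,0],
  jaw=0.062,
)

```text
time: 17.62
tool_pos: [488.3, 163.5, 127.3]
tcp_rot: [3.134, -0.0, 1.717]
contact_force: [0.3, 0.1, 0.1]
grip_width: 61.8
finger_force: 0.0
```

jog_arm(
  dp=[
    [-0.04,-0.005,0],
    [-0.055,-0.005,0],
    [-0.06,-0.005,0],
    [-0.06,-0.005,0],
    [-0.06,-0.005,0],
    [-0.06,-0.005,0],
    [-0.05,-0.004,0.005],
    [-0.025,0,0.0],
    [-0.008,0,0],
    [0,0,0],
  ],
  twist=[0,0,0,0,0,0,0,0,-2,0],
)

```text
time: 18.88
tool_pos: [512.8, -255.8, 117.6]
tcp_rot: [-3.141, -0.001, 1.75]
contact_force: [-0.2, 1.0, -0.3]
grip_width: 62.1
finger_force: 0.0
```

```bash
python3 go.py r
```

```text
18.875 [ 512.8 -255.8  117.6] [-3.141e+00 -1.000e-03  1.750e+00] 62.059433851416436
r [-0.4  0.6 -2.4]
```

jog_arm(
  dp=[
    [0.001,0,0.02],
    [0,0,0.03],
    [0,0,0.03],
    [0,0,0.02],
    [0,0,0.008],
    [0,0,0],
    [0,0,0],
  ],
  twist=[0,0,0,0,0,0,0],
)

```text
time: 19.75
tool_pos: [513.8, -254.6, 11.4]
tcp_rot: [3.14, 0.001, 1.752]
contact_force: [1.4, -0.2, -0.3]
grip_width: 62.1
finger_force: 0.0
```

jog_arm(
  dp=[
    [0,0,0],
    [0,0,0],
    [0,0,0],
    [0,0,0],
    [0,0,0],
  ],
  twist=[0,0,0,0,0],
  jaw=0.02,
)

```text
time: 20.38
tool_pos: [513.1, -254.5, 10.6]
tcp_rot: [-3.141, -0.0, 1.752]
contact_force: [-2.3, -0.2, 2.0]
grip_width: 29.4
finger_force: 30.0
```

jog_arm(
  dp=[
    [0,0,-0.01],
    [0,0,-0.03],
    [0,0,-0.04],
    [0.02,0.002,-0.03],
    [0.045,0.006,0],
    [0.06,0.006,0],
    [0.06,0.006,0],
    [0.06,0.006,0],
    [0.06,0.006,0],
    [0.06,0.006,0],
  ],
  twist=[0,0,0,0,0,0,0,0,0,0],
)

```text
time: 21.62
tool_pos: [484.7, 113.4, 121.2]
tcp_rot: [3.14, -0.0, 1.752]
contact_force: [0.9, -0.1, -1.6]
grip_width: 29.4
finger_force: 30.0
```

jog_arm(
  dp=[
    [0.05,0.006,0],
    [0.035,0.005,0],
    [0.016,0.002,0],
    [0,0,0],
    [0,0,0],
  ],
  twist=[0,0,0,2,0],
)

```text
time: 22.25
tool_pos: [479.6, 212.0, 120.5]
tcp_rot: [-3.141, 0.0, 1.715]
contact_force: [0.9, -0.9, -2.9]
grip_width: 29.4
finger_force: 30.0
```

```bash
python3 go.py p3
```

```text
22.25 [479.6 212.  120.5] [-3.141  0.     1.715] 29.35341385908657
p3 [ 1.6 -0.4  0.5]
```

jog_arm(
  dp=[
    [0.001,0,0.03],
    [0,0,0.04],
    [0,0,0.025],
    [0,0,0.01],
    [0,0,0.005],
    [0,0,0.003],
    [0,0,0.002],
    [0,0,0.001],
    [0,0,0.001],
    [0,0,0],
  ],
  twist=[0,0,0,0,0,0,0,0,0,0],
)

```text
time: 23.5
tool_pos: [479.5, 214.2, 3.6]
tcp_rot: [3.141, -0.0, 1.717]
contact_force: [0.2, 0.4, -2.0]
grip_width: 29.6
finger_force: 30.0
```

jog_arm(
  dp=[
    [0,0,0],
    [0,0,0],
    [0,0,0],
    [0,0,-0.01],
    [0,0,-0.03],
    [0,0,-0.04],
    [0,0,-0.04],
    [0,0,0],
  ],
  twist=[0,0,0,0,0,0,0,0],
  jaw=0.062,
)

```text
time: 24.5
tool_pos: [481.5, 214.8, 127.4]
tcp_rot: [3.134, -0.001, 1.717]
contact_force: [-0.8, 0.4, 0.2]
grip_width: 61.7
finger_force: 0.0
```

jog_arm(
  dp=[
    [-0.04,-0.004,0],
    [-0.06,-0.004,0],
    [-0.06,-0.004,0],
    [-0.06,-0.004,0],
    [-0.06,-0.004,0],
    [-0.06,-0.004,0],
    [-0.06,-0.004,0.005],
    [-0.06,-0.004,0.0],
    [-0.04,-0.004,0],
    [-0.015,0,0],
  ],
  twist=[0,0,0,0,0,0,0,0,0,0],
)

```text
time: 25.75
tool_pos: [517.9, -302.6, 117.4]
tcp_rot: [-3.141, -0.001, 1.714]
contact_force: [0.2, 0.2, -0.2]
grip_width: 61.6
finger_force: 0.0
```

jog_arm(
  dp=[
    [-0.005,0,0],
    [0,0,0],
  ],
  twist=[-2,0],
)

```text
time: 26.0
tool_pos: [519.3, -304.7, 117.9]
tcp_rot: [-3.141, -0.001, 1.752]
contact_force: [0.1, -0.3, -0.3]
grip_width: 62.1
finger_force: 0.0
```

```bash
python3 go.py b
```

```text
26.0 [ 519.3 -304.7  117.9] [-3.141e+00 -1.000e-03  1.752e+00] 62.10259671092473
b [-2.  -1.6 -2.1]
```

jog_arm(
  dp=[
    [-0.001,-0.002,0.02],
    [0,0,0.03],
    [0,0,0.03],
    [0,0,0.02],
    [0,0,0.008],
    [0,0,0],
    [0,0,0],
  ],
  twist=[0,0,0,0,0,0,0],
)

```text
time: 26.88
tool_pos: [518.2, -307.0, 11.5]
tcp_rot: [3.14, 0.001, 1.752]
contact_force: [0.0, 0.3, -0.2]
grip_width: 62.0
finger_force: 0.0
```

jog_arm(
  dp=[
    [0,0,0],
    [0,0,0],
    [0,0,0],
    [0,0,0],
    [0,0,0],
  ],
  twist=[0,0,0,0,0],
  jaw=0.02,
)

```text
time: 27.5
tool_pos: [517.5, -307.0, 10.6]
tcp_rot: [-3.141, -0.0, 1.752]
contact_force: [-0.9, -0.2, 1.5]
grip_width: 29.4
finger_force: 30.0
```

jog_arm(
  dp=[
    [0,0,-0.01],
    [0,0,-0.03],
    [0,0,-0.04],
    [0.02,0.002,-0.03],
    [0.045,0.006,0],
    [0.06,0.006,0],
    [0.06,0.006,0],
    [0.06,0.006,0],
    [0.06,0.006,0],
    [0.06,0.006,0],
  ],
  twist=[0,0,0,0,0,0,0,0,0,0],
)

```text
time: 28.75
tool_pos: [489.2, 60.9, 121.2]
tcp_rot: [3.14, -0.0, 1.752]
contact_force: [1.4, -0.4, -0.8]
grip_width: 29.5
finger_force: 30.0
```

jog_arm(
  dp=[
    [0.06,0.006,0],
    [0.055,0.005,0],
    [0.05,0.005,0],
    [0.03,0.003,0],
    [0.01,0.001,0],
    [0,0,0],
    [0,0,0],
  ],
  twist=[0,0,0,0,0,2,0],
)

```text
time: 29.62
tool_pos: [472.3, 263.1, 120.6]
tcp_rot: [-3.141, 0.0, 1.715]
contact_force: [0.5, -0.6, -1.8]
grip_width: 29.3
finger_force: 30.0
```

```bash
python3 go.py p4
```

```text
29.625 [472.3 263.1 120.6] [-3.141  0.     1.715] 29.33776335975552
p4 [ 2.  -0.5  0.6]
```

jog_arm(
  dp=[
    [0.001,0,0.03],
    [0,0,0.04],
    [0,0,0.025],
    [0,0,0.01],
    [0,0,0.005],
    [0,0,0.003],
    [0,0,0.002],
    [0,0,0.001],
    [0,0,0.001],
    [0,0,0],
  ],
  twist=[0,0,0,0,0,0,0,0,0,0],
)

```text
time: 30.88
tool_pos: [472.0, 265.3, 3.6]
tcp_rot: [3.141, -0.0, 1.717]
contact_force: [1.5, 0.2, -2.0]
grip_width: 29.7
finger_force: 30.0
```

jog_arm(
  dp=[
    [0,0,0],
    [0,0,0],
    [0,0,0],
    [0,0,-0.01],
    [0,0,-0.03],
    [0,0,-0.04],
    [0,0,-0.04],
    [0,0,-0.04],
    [0,0,0],
  ],
  twist=[0,0,0,0,0,0,0,0,0],
  jaw=0.062,
)

```text
time: 32.0
tool_pos: [473.8, 266.0, 167.6]
tcp_rot: [3.134, -0.002, 1.717]
contact_force: [-0.3, 0.3, -1.2]
grip_width: 61.9
finger_force: 0.0
```

jog_arm(
  dp=[
    [-0.06,0,0],
    [-0.06,0,0],
    [-0.06,0,0],
    [-0.06,0,0],
    [-0.06,0,0],
    [-0.06,0,0],
    [0,0,0],
    [0,0,0],
  ],
  twist=[0,0,0,0,0,0,0,0],
)

```text
time: 33.0
tool_pos: [523.6, -90.5, 162.8]
tcp_rot: [-3.14, -0.001, 1.716]
contact_force: [0.2, 0.4, -0.4]
grip_width: 62.3
finger_force: 0.0
```

```bash
python3 - <<'E'
from h import *
im=bot.capture("scene"); t=bot.capture("top")
c=np.hstack([cv2.resize(im[215:335,285:420],(450,400),interpolation=cv2.INTER_CUBIC),cv2.resize(t[170:260,90:250],(350,197),interpolation=cv2.INTER_CUBIC).repeat(1,0).__class__(shape=(0,350,3),dtype=np.uint8) if 0 else cv2.copyMakeBorder(cv2.resize(t[175:255,95:245],(350,187),interpolation=cv2.INTER_CUBIC),0,213,0,0,0)])
cv2.imwrite("pics/z.png",c)
E
```

```text
(no output)
```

View pics/z.png

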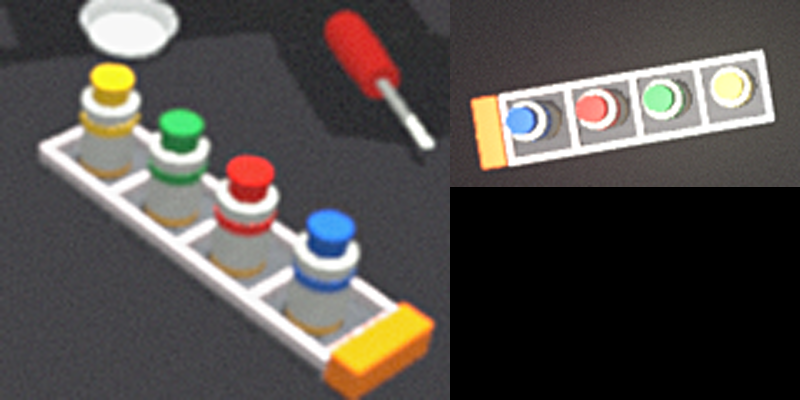

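All four stand upright, in the order blue, red, green, yellow from the rack's orange end. In the top crop the caps are at (521,120), (592,109), (657,99) and (727,86). I check their offsets before handing in.

```bash
python3 - <<'E'
from h import *
a=.1477;R=np.array([[np.cos(a),-np.sin(a)],[np.sin(a),np.cos(a)]])
for u,v in[(521,120),(592,109),(657,99),(727,86)]: print((R.T@(w("top",(95+(u-450)/2.333,175+v/2.333),64)-[482.8,187.6])).round(1))
E
```

```text
[ 1.6 75. ]
[ 0.9 21.9]
[  0.2 -26.9]
[  1.1 -80. ]
```

All four are within 5 mm of their pocket centres.

```bash
python3 -c "
from plant import bot
print(bot.close_job())"
```

```text
the job is handed in; nothing more can be done
None
```

All four objectives stand upright and released in the rack in reverse order (yellow farthest from the orange block, then green, red, blue), each measured within 5 mm of its pocket centre; the job was handed in at about 33 s, and no verdict came back.

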